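Put a cheese mould under the spring press and load it to the marks

ROBOT

A 6-joint arm with a two-finger parallel gripper is mounted at the origin on the work surface; the furniture and walls round the work are solid. World frame = base frame: x ahead of the robot, y to its left, z up, the work surface at z = 0. Lengths are in m, angles in rad, forces in N, time in s.
With the tool pointing down it reaches from about 0.35 to 0.975 m from the base axis. Payload 4.9 kg.
Tool frame: the origin (TCP) lies at the very end of the fingers, on their centre line; the grasp point (between the pads) lies bot.grip_depth behind it (bot.grip_depth is the distance from the TCP to the grasp point, in m); z points along the fingers, y is the line along which they close (so a half turn about z gives the same grasp; the last joint's range is limited). The gripper opens to 85 mm and grips with 20 to 120 N. Pads are 22 mm wide; open, the fingers measure 114 mm over their backs; the gripper's body (76 mm by 85 mm) begins 54 mm behind the grasp point. The pads swing forward as they close: fully open they stand 13 mm farther back than shut.
Start: joints at [-1.221, 0.053, 1.613, -0, 1.476, -0.119], TCP at [0.282, -0.558, 0.204] pointing down, gripper open.
Joint ranges: [-3.01, 3.01], [-1.01, 2.22], [0.06, 2.58], [-1.02, 4.17], [0.09, 2.62], [-3.14, 3.14]. Speed limits (rad/s): [2.57, 2.57, 3.14, 3.14, 3.14, 3.14].

INTERFACE

Orientations are given as [roll, pitch, yaw] about the fixed x, y, z axes, in that order (R = Rz(yaw) Ry(pitch) Rx(roll)).
In Python, from bench import bot gives the robot as it stands.
- The arm moves only by the shell command python3 shift.py [FORCE], which reads ROWS from standard input. ROWS is a JSON object with one list for each field, all of the same length, 1 to 20, a row being the entries at one place: rx, ry, rz (a rotation vector in units of 0.2 rad), tx, ty, tz (the shift in shares of the most that a row can go, 1 being 62.5 mm), aperture (the opening from 0.0 (shut) to 1.0 (fully open)); each row shifts and turns the commanded pose from where the row before left it, along the tool's axes as they then stand; what a row does not reach is not made up. A row lasts 1/8 s, in which the tool goes at most 0.0625 m and 0.188 rad, less where a joint would pass 70% of its speed; a pose out of reach is approached as far as the arm can. The fingers move at their own pace and stop on an object; FORCE is the grip in N (left out, the last holds). Time passes only in rows, so rows that do not move let the fingers close. It prints the time, the measured TCP pose, the force, the opening and the grip force at its end. Input that does not fit is refused with a message, and nothing moves.
- bot.read_state(): the state, without advancing time (a new reading comes with each control period).
- bot.snapshot(name): name is "scene" or "top" or "wrist"; returns (picture, depth): 400x640x3 uint8, red, green, blue; 400x640 float32, m along the optical axis (not along the pixel's ray), 0 where there is no reading.
- bot.camera_params(name): a dict with "fx", "fy", "cx", "cy" (pixels), "R" (3x3) and "t" (3): a world point X has camera coordinates R X + t; the wrist camera has in their place "tool_from_camera" (4x4, takes a point from camera to tool coordinates, whose origin is the TCP and whose axes are the flange's). Camera axes: x right, y down, z forward; pixel columns grow to the right and rows downward; lengths in m; the calibration is good to about 2 mm. A picture is of the moment at which its call begins: read the wrist's pose just before it. camera_params takes no time and is no camera call.
- bot.job_done(): hands the job in; it is judged then, once.
The state is a dict: "clock": time; "joint_positions": joint angles; "dq": joint speeds; "tau": joint torques, N m; "eef_pos": TCP position; "tool_rot": TCP orientation; "force": force on the tool from outside, world axes, zero at the start; "torque": the same for the moment, N m; "grip_width": opening from 0.0 (shut) to 1.0 (fully open); "finger_force": force on a finger pad.
Only numpy, scipy, OpenCV 4.12 (cv2) and the standard library are available. Lean on these libraries where they do the work, as an engineer would, in place of code of your own. Each camera call takes 0.05 s, during which the arm holds its last target. There are 200 camera calls.

TASK

Slide the filled mould back on the bed of the press, upright, until it is home against both stop posts; then bring the press arm down gently by its black grip until its spring catch holds it with the spring pointer standing between the two broad marks of the scale. Never drive the pointer up to the end of its travel, which would crush the curd, and leave the other things on the table where they are.

Things in the scene. Friction and masses are not known exactly. Their poses are not given: they have to be found in the camera images.
- press: Bench spring press of bright steel, fixed, turned a little from start to start. Origin on the table under the pressing place; x to the back, y along the bed to the hinge column, z up. Bed plate: top 24 mm high, x -135 to 65 mm, y -168 to 192 mm, smooth and open at the front. Hinge column at y 160 mm: 84 mm (x) by 60 mm (y), top 143 mm high
- press_home (a point): The pressing place: point on the bed top under the plunger where the mould's centre belongs; axes as the press. Behind it stand two round stop posts, 14 mm thick, 62 mm high, at x 47 mm, y -33 and +33 mm. The mould touches both when home. The raised arm hangs over the place along y, so lean the tool back toward the robot when pushing the mould in
- mould: Filled mould: round grey-white cheese mould, 105 mm across the rim, 84 mm at the base, 80 mm high; in it a white round follower lies on the curd, its knob 2 to 20 mm over the rim (the fill varies). Origin at the centre of its underside, z up. 0.4 to 0.7 kg. Starts on the bed 48 to 74 mm in front of the pressing place, up to 22 mm to a side. Push it along by its side (up to 10 N), do not lift
- hinge (a point): The arm's hinge axis, middle of the pin, 121 mm above the table; the axis runs along the press's x. The arm is cranked: its straight bar lies 52 mm above the axis when level. It reaches from here along the press's -y, over the pressing place, to the grip
- grip (a point): Middle of the upper side of the arm's black round grip, 31 mm thick and 106 mm long; its centre line lies 15.5 mm below. 375 mm along the arm from the hinge. Turns with the arm: its y axis points along the arm to the hinge, its z axis up out of the grip, x to the back. At the start 156 mm higher than with the arm level
- press_arm (a joint): Press arm, rad: 0 raised (upper stop, 0.45 rad above level), grows as it is pushed down, 0.45 level, 0.66 lower stop. A light spring lifts it (1 to 2 N at the grip). Held down by the catch, see quadrant. At the broad marks pushing takes about 10 to 15 N at the grip
- quadrant (a point): Fixed notched quadrant beside the arm on the robot side, 10 mm thick in x, up to 250 mm high; point at its teeth, at catch height for a level arm. From about 0.26 rad of arm down, a spring catch on the arm clicks under a saw tooth every 0.0375 rad (14 mm at the grip, about 6 mm of pointer). Let go between two teeth the arm rises to the last one passed and stays; it does not go up further
- pointer (a joint): Deflection of the plunger spring in m as the pointer shows it: 0 until the plunger foot lands on the follower's knob, then growing as the arm is pushed on, the pointer climbing the scale; 46 mm is the end of travel. 0.45 N of load per mm. Scale: fine marks every 5 mm, longer every 10 mm, and the two broad marks at 25 and 35 mm
- pointer_tip (a point): Middle of the pointer, a black cross bar 30 mm wide in front of the white upright scale plate (44 x 66 mm) on the robot side of the round spring housing on the arm, 160 mm along it from the hinge
- scale_zero (a point): The zero mark on the scale plate, in the middle of its width; turns with the arm, the marks climb along its z axis
- catch_stud (a point): Black ball (16 mm) on the catch's release stud, 36 mm above the arm's middle line on its robot side, 238 mm along it from the hinge. Pushing it 7 mm along the arm toward the hinge draws the catch from the teeth (about 5 N), and the arm can rise. Needed only if the arm was pushed too far
- timer: Round twist timer, 71 mm across, 38 mm high, standing on the press bed's left front corner; a bystander, origin at the centre of its underside
- check_weight_1: Steel check weight, 30 mm across, 36 mm high; a bystander, origin at the centre of its underside
- check_weight_2: Smaller steel check weight, 24 mm across, 30 mm high; a bystander, origin at the centre of its underside
- brush_1: Blue-green scrubbing brush, 85 mm long, left of the press; a bystander, origin at the centre of its underside

How it is judged:
On the way:
1. the mould stands upright, home against the stop posts under the plunger, with the spring not yet loaded (horizontal distance between mould and press_home below 0.009 m and angle between mould's own z axis and vertical below 0.1 rad and z of mould in the frame of press_home below 0.006 m and value of joint pointer below 0.003 m), for 0.2 s.
At the end, for the whole second after the job is handed in: The mould stands upright (within 0.1 rad) on the press bed with its centre within 9 mm of the pressing place, and the arm, let go and held by its catch, is at rest with the spring pointer between the broad marks: 24.5 to 35.5 mm of deflection (horizontal distance between mould and press_home below 0.009 m and angle between mould's own z axis and vertical below 0.1 rad and z of mould in the frame of press_home below 0.006 m and value of joint pointer between 0.0245 and 0.0355 m and velocity of joint press_arm between -0.03 and 0.03 rad/s and linear speed of mould below 0.01 m/s); the robot touches nothing.
It fails at once if the pointer is driven to the end of its travel (over 44.5 mm) (value of joint pointer above 0.0445 m).
It fails at once if the arm is slammed down (faster than 0.9 rad/s, about 0.34 m/s at the grip) (velocity of joint press_arm above 0.9 rad/s).
It fails at once if the mould is tipped by more than 0.35 rad (angle between mould's own z axis and vertical above 0.35 rad).
It fails at once if another thing on the table is moved by more than 30 mm (distance of any of timer, check_weight_1, check_weight_2, brush_1 from where it was at the start of the episode above 0.03 m).
It also fails if it takes over 67 s, if anything falls off the work surface, if the arm or the gripper's body presses on something with over 40 N, if the wrist force passes 120 N, or if a joint passes its speed limit or range.

## Working session

There is one attempt and no reset: what is moved stays moved. The work goes in short steps, Python scripts to look and compute and a shell command to move; the robot and the scene stay as the last step left them, time stands still between calls to the robot, and variables do not carry over. Pictures are saved under pics/ and viewed, at most 14 in all, crops included, and the job is handed in when it is done.

```bash
ls; mkdir -p pics; cat > h.py <<'E'
import numpy as np, cv2
from bench import bot
def snap(n,f):
    p,d=bot.snapshot(n); cv2.imwrite(f'pics/{f}.png',p[:,:,::-1]); np.save(f'pics/{f}.npy',d); return p,d
def world(n,d,u,v,z=None):
    c=bot.camera_params(n); R=np.array(c['R']);t=np.array(c['t'])
    zz=d[v,u] if z is None else z
    X=np.array([(u-c['cx'])/c['fx']*zz,(v-c['cy'])/c['fy']*zz,zz]); return R.T@(X-t)
def cloud(n,d):
    c=bot.camera_params(n); R=np.array(c['R']);t=np.array(c['t'])
    v,u=np.mgrid[:400,:640]
    X=np.stack([(u-c['cx'])/c['fx']*d,(v-c['cy'])/c['fy']*d,d],-1); return (X-t)@R
def proj(n,P):
    c=bot.camera_params(n); X=np.array(c['R'])@np.array(P)+np.array(c['t']); return X[0]/X[2]*c['fx']+c['cx'],X[1]/X[2]*c['fy']+c['cy']
E
python3 - <<'E'
from h import *
a,_=snap('scene','s0'); b,_=snap('top','t0')
s=bot.read_state(); print({k:np.round(v,3) for k,v in s.items()}, bot.grip_depth)
for n in('scene','top'): print({k:np.round(v,3) for k,v in bot.camera_params(n).items()})
E
```

```text
bench.py
pics
shift.py
{'clock': np.float64(0.1), 'joint_positions': array([-1.221,  0.053,  1.614,  0.   ,  1.476, -0.119]), 'dq': array([ 0.   , -0.002, -0.002,  0.   ,  0.   , -0.001]), 'tau': array([ 0.0000e+00, -3.9490e+01, -3.7136e+01, -0.0000e+00,  4.0000e-03,
       -0.0000e+00]), 'eef_pos': array([ 0.282, -0.557,  0.203]), 'tool_rot': array([-3.14 , -0.   ,  0.469]), 'force': array([0.378, 0.413, 0.729]), 'torque': array([-0.033, -0.027, -0.006]), 'finger_force': np.float64(0.0), 'grip_width': np.float64(0.999)} 0.0187
{'fx': np.float64(425.871), 'fy': np.float64(425.871), 'cx': np.float64(316.749), 'cy': np.float64(196.91), 'R': array([[ 0.503, -0.864, -0.018],
       [-0.422, -0.227, -0.878],
       [ 0.754,  0.449, -0.479]]), 't': array([-0.205,  0.356,  0.842])}
{'fx': np.float64(374.628), 'fy': np.float64(374.628), 'cx': np.float64(316.191), 'cy': np.float64(202.118), 'R': array([[-0.006, -1.   , -0.013],
       [-0.994,  0.007, -0.108],
       [ 0.109,  0.012, -0.994]]), 't': array([0.019, 0.477, 1.376])}
```
View pics/s0.png

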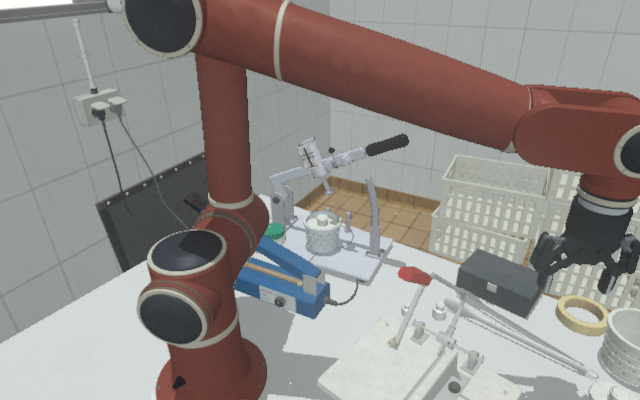

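View pics/t0.png

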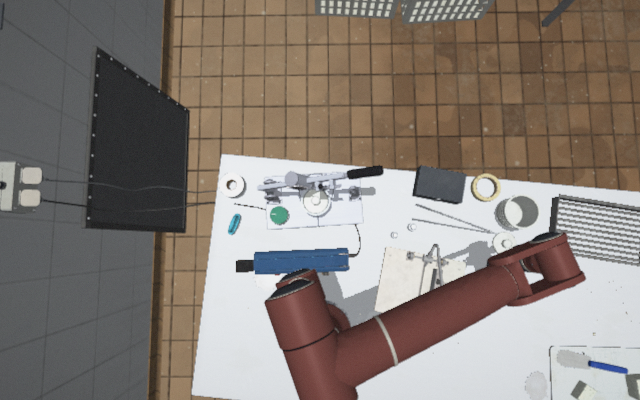

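The scene view shows the press at the far side (grip about (388,146), mould (322,232), quadrant (375,215)). The top view shows the mould near (316,200), the grip near (365,172) and the timer near (279,215).

```bash
python3 - <<'E'
from h import *
a=cv2.imread('pics/s0.png')[120:290,240:430]; b=cv2.imread('pics/t0.png')[150:260,220:400]
a=cv2.resize(a,None,fx=3.1,fy=3.1,interpolation=cv2.INTER_CUBIC);cv2.imwrite('pics/s0c.png',a)
b=cv2.resize(b,None,fx=4.4,fy=4.4,interpolation=cv2.INTER_CUBIC);cv2.imwrite('pics/t0c.png',b)
d=np.load('pics/t0.npy');C=cloud('top',d)
for u,v in [(316,197),(310,210),(279,215),(345,215),(365,172),(266,226),(361,224),(380,168)]: print(u,v,C[v,u].round(3))
# bed plane points
m=(abs(C[...,2]-0.024)<0.006)&(C[...,0]>.5)&(C[...,0]<1.1)&(abs(C[...,1])<.5)
v,u=np.nonzero(m);print(len(v),C[m].min(0),C[m].max(0))
r=cv2.minAreaRect(C[m][:,:2].astype(np.float32)); print(r, cv2.boxPoints(r))
E
```

```text
316 197 [0.486 0.016 0.115]
310 210 [0.442 0.038 0.093]
279 215 [0.428 0.152 0.058]
345 215 [ 0.428 -0.091  0.027]
365 172 [ 0.53  -0.13   0.343]
266 226 [ 0.391  0.208 -0.002]
361 224 [ 0.396 -0.153 -0.003]
380 168 [ 0.538 -0.171  0.362]
734 [ 0.50005993 -0.36979275  0.01803012] [0.60574319 0.35221147 0.02996471]
((0.538321316242218, -0.010466724634170532), (0.10207559168338776, 0.7240332961082458), 2.6023061275482178) [[ 0.47089946  0.3488593 ]
 [ 0.50377285 -0.37442732]
 [ 0.60574317 -0.36979276]
 [ 0.5728698   0.35349387]]
```

View pics/s0c.png

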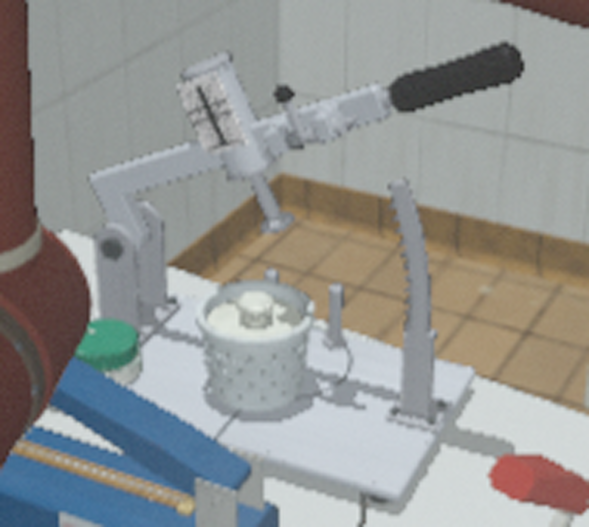

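View pics/t0c.png

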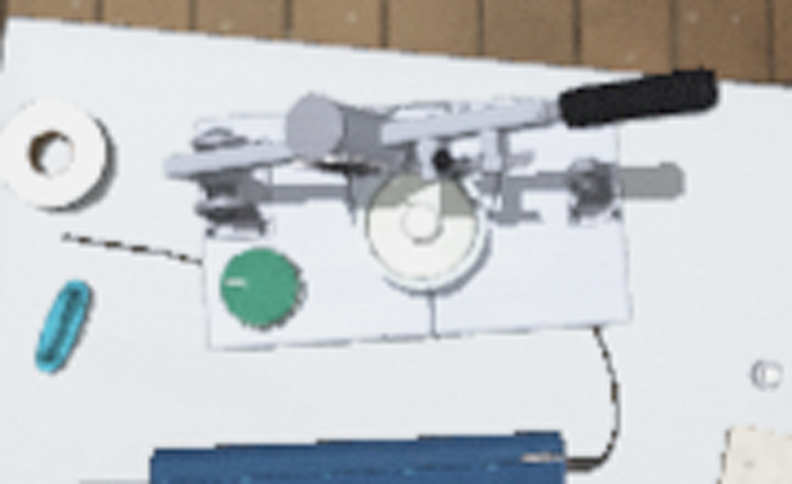

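The scene crop shows the arm raised, the pointer at zero, the stop posts behind the mould and the quadrant to its right. In the top crop the bed corners are at about (210,348) front left, (630,322) front right and (195,120) back left. The mould rim centre is about (425,222) and the grip runs from (562,108) to (716,90).

```bash
cat >> h.py <<'E'
def onz(n,u,v,z):
    c=bot.camera_params(n); R=np.array(c['R']);t=np.array(c['t'])
    o=-R.T@t; d=R.T@np.array([(u-c['cx'])/c['fx'],(v-c['cy'])/c['fy'],1.]); return o+d*(z-o[2])/d[2]
E
python3 - <<'E'
from h import *
T=lambda x,y,z:onz('top',220+(x-1.7)/4.4,150+(y-1.7)/4.4,z)
S=lambda x,y,z:onz('scene',240+(x-1)/3.1,120+(y-1)/3.1,z)
FL,FR,BL=T(210,348,.024),T(630,322,.024),T(195,120,.024)
print('corners',FL,FR,BL,np.hypot(*(FL-FR)[:2]),np.hypot(*(FL-BL)[:2]))
print('seam',T(434,336,.024),T(432,290,.024))
print('quad base',T(592,185,.03),'scene FR corner',S(400,500,.024),S(473,370,.024))
yaw=np.arctan2(*( -(FL-FR)[:2]*[1,-1])) ; print('yaw',yaw)
y=(FL-FR)[:2];y/=np.hypot(*y);x=np.array([y[1],-y[0]])
for c,(px,py) in((FL,(-.135,.192)),(FR,(-.135,-.168)),(BL,(.065,.192))): print('O',c[:2]-x*px-y*py)
d=np.load('pics/t0.npy');C=cloud('top',d)
# mould rim
p=cv2.imread('pics/t0.png')
m=(abs(C[...,0]-.47)<.09)&(abs(C[...,1]-.015)<.08)
for lo,hi in((.09,.108),(.108,.135)):
    q=C[m&(C[...,2]>lo)&(C[...,2]<hi)]; print(lo,len(q),q.mean(0),q.min(0),q.max(0), cv2.minEnclosingCircle(q[:,:2].astype(np.float32)))
g=(p.max(2)<60)&(C[...,2]>.2)&(abs(C[...,1]+.13)<.1)&(C[...,0]>.45)
q=C[g];print('grip',len(q),q.min(0),q.max(0));r=cv2.fitLine(q.astype(np.float32),cv2.DIST_HUBER,0,.01,.01).ravel();print(r)
b=(C[...,0]>.2)&(C[...,0]<.36)&(abs(C[...,1]-.05)<.2); print('blue top', np.percentile(C[b][:,2],[50,90,99,100]), 'xmax high', C[b&(C[...,2]>.03)].max(0),C[b&(C[...,2]>.03)&(C[...,2]<.2)].min(0))
S2=np.load('pics/s0.npy');D=cloud('scene',S2)
m=(abs(D[...,0]-.47)<.09)&(abs(D[...,1]-.015)<.08)&(D[...,2]>.1)&(D[...,2]<.13)
q=D[m];print('scene knob',len(q),np.percentile(q,[5,50,95],axis=0))
E
```

```text
corners [0.37946061 0.1990325  0.024     ] [ 0.39925198 -0.15644488  0.024     ] [0.57520103 0.21363165 0.024     ] 0.3560279023163793 0.19628409635308114
seam [0.38844598 0.00931961 0.024     ] [0.42744484 0.01077624 0.024     ]
quad base [ 0.51551368 -0.12575245  0.03      ] scene FR corner [ 0.38796854 -0.16038162  0.024     ] [ 0.58742117 -0.14389827  0.024     ]
yaw 0.055618040452885605
O [0.52492502 0.01483395]
O [0.52470422 0.01879991]
O [0.5209747  0.01831523]
0.09 502 [0.4703194  0.0184524  0.09699248] [ 0.42320941 -0.03334918  0.09002725] [0.51781354 0.06940953 0.10799868] ((0.4738941490650177, 0.01817183569073677), 0.0524558499455452)
0.108 74 [0.4704752  0.01950302 0.11498281] [ 0.42309391 -0.03309648  0.10857757] [0.48962537 0.06543393 0.12144927] ((0.4672812521457672, 0.016895176842808723), 0.0501394048333168)
grip 288 [ 0.5167133  -0.17744603  0.3150654 ] [ 0.54724583 -0.07947119  0.36639677]
[-0.05387291  0.9007978  -0.43088412  0.5308998  -0.12995921  0.34203628]
blue top [0.14746412 1.41969274 1.41969274 1.41969274] xmax high [0.32547062 0.24986365 1.41969274] [ 0.2098856 -0.1282604  0.0305419]
scene knob 302 [[ 0.42482891 -0.02645452  0.1004984 ]
 [ 0.46751565  0.01851628  0.10304263]
 [ 0.52017633  0.06697681  0.11459476]]
```

Units first: shifts go in shares of 62.5 mm and turns go in units of 0.2 rad. So -0.02 m is -0.32, -0.05 m is -0.8, 0.136 rad is 0.68.

```bash
cat >> h.py <<'E'
from scipy.spatial.transform import Rotation as Ro
def Rg(yaw,lean): return Ro.from_euler('z',yaw)*Ro.from_euler('x',np.pi)*Ro.from_euler('y',lean)
def go(pos,yaw=None,lean=None):
    s=bot.read_state(); R0=Ro.from_euler('xyz',s['tool_rot']); R1=R0 if yaw is None else Rg(yaw,lean)
    print('now',s['eef_pos'].round(4),'rot',(R0.inv()*R1).as_rotvec().round(3),'trans',R1.inv().apply(np.array(pos)-s['eef_pos']).round(4),'F',s['force'].round(1),'t',s['clock'])
E
python3 - <<'E'
from h import *
C=cloud('top',np.load('pics/t0.npy'))
b=(C[...,0]>.15)&(C[...,0]<.38)&(C[...,1]>-.08)&(C[...,1]<.25)&(C[...,2]>.02)&(C[...,2]<.3)
q=C[b]
for lo in np.arange(.18,.38,.02):
    r=q[(q[:,0]>=lo)&(q[:,0]<lo+.02)]; print(round(lo,2),len(r),r[:,2].max() if len(r) else 0)
D=cloud('scene',np.load('pics/s0.npy'))
b=(D[...,0]>.15)&(D[...,0]<.38)&(D[...,1]>-.08)&(D[...,1]<.18)&(D[...,2]>.02)&(D[...,2]<.3);q=D[b];print(len(q),np.percentile(q,[1,50,99],axis=0))
go((.34,.015,.30),.06,.7)
E
echo '{"rx":[0,0,0,0,0,0,0,0,0,0,0],"ry":[0,0,0,0,0,0,0.875,0.875,0.875,0.875,0],"rz":[0,0,0,0.68,0.68,0.68,0,0,0,0,0],"tx":[0,0,0,0,0,0,0,0,0,0,0],"ty":[0,0,0,0,0,0,0,0,0,0,0],"tz":[-0.8,-0.8,-0.32,0,0,0,0,0,0,0,0],"aperture":[0.5,0.5,0.5,0.5,0.5,0.5,0.5,0.5,0.5,0.5,0.5]}' | python3 shift.py
python3 -c "
from h import *
go((.34,.015,.30),.06,.7)"
```

```text
0.18 25 0.28784196770198767
0.2 183 0.2997753878117725
0.22 505 0.2996802437934546
0.24 611 0.27511274827241317
0.26 673 0.2222636222097312
0.28 482 0.1332004949663662
0.3 81 0.06200768838544664
0.32 0 0
0.34 0 0
0.36 6 0.02991780058885407
4502 [[ 0.15256974 -0.07807527  0.02247509]
 [ 0.23827782  0.00888143  0.06541279]
 [ 0.28811377  0.11431062  0.29342339]]
now [ 0.2822 -0.557   0.2031] rot [-0.145  0.69   0.391] trans [ 0.1328 -0.5675 -0.0148] F [0.4 0.4 0.7] t 0.1
clock: 1.48
eef_pos: [0.2801, -0.5568, 0.3195]
tool_rot: [-3.131, -0.699, 0.05]
force: [0.3, 0.5, -0.6]
grip_width: 0.498
finger_force: 0.0
now [ 0.2801 -0.5568  0.3195] rot [-0.004  0.001 -0.007] trans [ 0.0594 -0.5672  0.0755] F [ 0.3  0.5 -0.6] t 1.475
```

```bash
python3 - <<'E'
from h import *
for n,f in(('top','t0'),('scene','s0')):
    C=cloud(n,np.load(f'pics/{f}.npy'));p=cv2.cvtColor(cv2.imread(f'pics/{f}.png'),cv2.COLOR_BGR2HSV)
    b=(p[...,0]>95)&(p[...,0]<125)&(p[...,1]>120)&(abs(C[...,1]-.05)<.25)&(C[...,2]<.3)&(C[...,0]>.15)&(C[...,0]<.4)
    print(n,b.sum(),np.percentile(C[b],[1,50,99],axis=0).round(3))
E
echo '{"rx":[0,0,0,0,0,0,0,0,0,0,0],"ry":[0,0,0,0,0,0,0,0,0,0,0],"rz":[0,0,0,0,0,0,0,0,0,0,0],"tx":[0.096,0.096,0.096,0.096,0.096,0.096,0.096,0.096,0.096,0.096,0],"ty":[-0.9072,-0.9072,-0.9072,-0.9072,-0.9072,-0.9072,-0.9072,-0.9072,-0.9072,-0.9072,0],"tz":[0.12,0.12,0.12,0.12,0.12,0.12,0.12,0.12,0.12,0.12,0],"aperture":[0.5,0.5,0.5,0.5,0.5,0.5,0.5,0.5,0.5,0.5,0.5]}' | python3 shift.py
python3 -c "
from h import *
print(bot.read_state()['joint_positions'])
go((.385,.015,.12),.06,.7)
snap('wrist','w1')"
```

```text
top 1881 [[ 0.223 -0.087  0.052]
 [ 0.268  0.079  0.114]
 [ 0.303  0.233  0.198]]
scene 2391 [[ 0.217 -0.085  0.01 ]
 [ 0.245  0.017  0.062]
 [ 0.286  0.118  0.151]]
clock: 2.85
eef_pos: [0.4245, -0.0539, 0.3287]
tool_rot: [-3.084, -0.645, 0.081]
force: [0.4, -0.5, 0.6]
grip_width: 0.497
finger_force: 0.0
[-0.63496929 -1.01059102  2.2488279   0.45744941  1.4384851   0.88320224]
now [ 0.4245 -0.0539  0.3287] rot [-0.071  0.055  0.015] trans [-0.1615 -0.0711  0.1369] F [ 0.4 -0.5  0.6] t 2.85
```

View pics/w1.png

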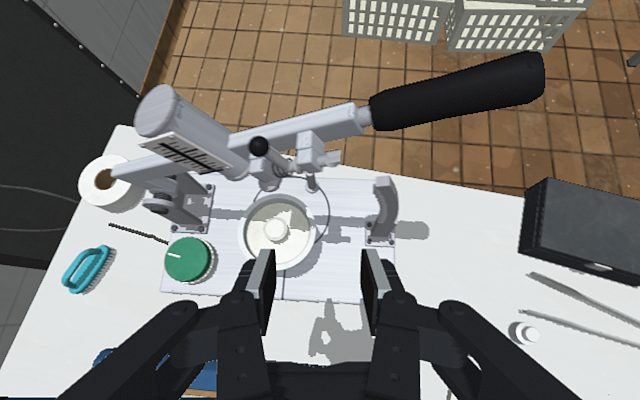

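The wrist view shows the mould at (277,230), the posts behind it, the grip at (455,90) and the timer at (190,258). The reach limit of joint 2 stopped the move, so I'll use less lean.

In the tool's units: -0.15 rad is -0.75.

```bash
echo '{"rx":[0,0,0],"ry":[-0.75,-0.75,0],"rz":[0,0,0],"tx":[0,0,0],"ty":[0,0,0],"tz":[0,0,0],"aperture":[0.5,0.5,0.5]}' | python3 shift.py
python3 -c "
from h import *
print(bot.read_state()['joint_positions'])
go((.395,.015,.22),.06,.35)
go((.395,.015,.22),.06,.5)"
```

```text
clock: 3.28
eef_pos: [0.4244, -0.0622, 0.3272]
tool_rot: [-3.09, -0.343, 0.081]
force: [-0.0, 0.7, -0.4]
grip_width: 0.499
finger_force: 0.0
[-0.4850385  -0.74185175  2.05451467  0.22577752  1.56343335  1.02422621]
now [ 0.4244 -0.0622  0.3272] rot [-0.059  0.007  0.02 ] trans [-0.06   -0.0789  0.0922] F [-0.   0.7 -0.4] t 3.275
now [ 0.4244 -0.0622  0.3272] rot [-0.06   0.157  0.015] trans [-0.0731 -0.0789  0.0822] F [-0.   0.7 -0.4] t 3.275
```

In the tool's units: 0.03 m is 0.48, -0.026 m is -0.416, -0.059 rad is -0.295.

```bash
echo '{"rx":[-0.295,0,0,0,0],"ry":[0.035,0,0,0,0],"rz":[0.1,0,0,0,0],"tx":[0,-0.32,-0.32,-0.32,0],"ty":[0,-0.416,-0.416,-0.416,0],"tz":[0,0.48,0.48,0.48,0],"aperture":[0.5,0.5,0.5,0.5,0.5]}' | python3 shift.py
python3 -c "
from h import *
print(bot.read_state()['joint_positions'])
go((.40,.015,.06),.06,.35)
go((.40,.015,.06),.06,.5)"
```

```text
clock: 3.9
eef_pos: [0.3914, 0.0153, 0.2177]
tool_rot: [-3.141, -0.348, 0.06]
force: [0.0, 0.3, -0.0]
grip_width: 0.499
finger_force: 0.0
[-0.23072718 -0.9220453   2.3204789   0.09990897  1.41003274  1.28051382]
now [0.3914 0.0153 0.2177] rot [-0.001  0.002 -0.   ] trans [-0.046   0.0008  0.1511] F [ 0.   0.3 -0. ] t 3.9
now [0.3914 0.0153 0.2177] rot [-0.001  0.152 -0.   ] trans [-0.0681  0.0008  0.1425] F [ 0.   0.3 -0. ] t 3.9
```

```bash
echo '{"rx":[0,0,0,0],"ry":[0,0,0,0],"rz":[0,0,0,0],"tx":[-0.24,-0.24,-0.24,0],"ty":[0,0,0,0],"tz":[0.8,0.8,0.8,0],"aperture":[0.5,0.5,0.5,0.5]}' | python3 shift.py
python3 -c "
from h import *
print(bot.read_state()['joint_positions'])
go((.46,.018,.058),.06,.5)"
```

```text
clock: 4.4
eef_pos: [0.4003, 0.0147, 0.062]
tool_rot: [-3.14, -0.344, 0.057]
force: [0.1, 0.2, -0.1]
grip_width: 0.497
finger_force: 0.0
[-0.2242285  -0.77813903  2.50794159  0.10787503  1.08293442  1.25452532]
now [0.4003 0.0147 0.062 ] rot [-0.     0.156 -0.003] trans [0.0505 0.0003 0.0322] F [ 0.1  0.2 -0.1] t 4.4
```

```bash
echo '{"rx":[0,0,0,0,0,0,0],"ry":[0,0,0.25,0.25,0.25,0,0],"rz":[0,0,0,0,0,0,0],"tx":[0.12,0.12,0.0896,0.0864,0.0848,0.0848,0],"ty":[0,0,0,0,0,0,0],"tz":[0.016,0.016,0.032,0.0384,0.0416,0.0464,0],"aperture":[0.5,0.5,0.5,0.5,0.5,0.5,0.5]}' | python3 shift.py
python3 -c "
from h import *
print(bot.read_state()['joint_positions'])
go((.475,.018,.058),.06,.5)"
```

```text
clock: 5.28
eef_pos: [0.443, 0.0178, 0.0714]
tool_rot: [3.14, -0.504, 0.062]
force: [-0.3, -0.9, 1.0]
grip_width: 0.5
finger_force: 0.5
[-0.222924   -0.77004306  2.5224086   0.17065823  0.90870172  1.21441986]
now [0.443  0.0178 0.0714] rot [ 0.001 -0.004  0.002] trans [0.0216 0.0017 0.0271] F [-0.3 -0.9  1. ] t 5.275
```

In the tool's units: 0.0054 m is 0.0864, 0.0043 m is 0.0688.

```bash
echo '{"rx":[0,0,0,0],"ry":[0,0,0,0],"rz":[0,0,0,0],"tx":[0.0688,0.0688,0.0688,0],"ty":[0.0048,0.0048,0.0048,0],"tz":[0.0864,0.0864,0.0864,0],"aperture":[0.5,0.5,0.5,0.5]}' | python3 shift.py
python3 -c "
from h import *
go((.475,.018,.058),.06,.5)
snap('scene','s2')
snap('top','t2')
a=cv2.imread('pics/s2.png')[120:290,240:430]; b=cv2.imread('pics/t2.png')[150:250,240:400]
a=cv2.resize(a,(400,358),interpolation=cv2.INTER_CUBIC); b=cv2.resize(b,(400,250),interpolation=cv2.INTER_CUBIC)
o=np.zeros((358,800,3),np.uint8);o[:,:400]=a;o[:250,400:]=b;cv2.imwrite('pics/c2.png',o)
"
```

```text
clock: 5.78
eef_pos: [0.4606, 0.0184, 0.0602]
tool_rot: [3.141, -0.5, 0.061]
force: [-0.1, 0.2, -0.1]
grip_width: 0.496
finger_force: 0.0
now [0.4606 0.0184 0.0602] rot [-0.    -0.     0.001] trans [0.0116 0.0013 0.0088] F [-0.1  0.2 -0.1] t 5.775
```

View pics/c2.png

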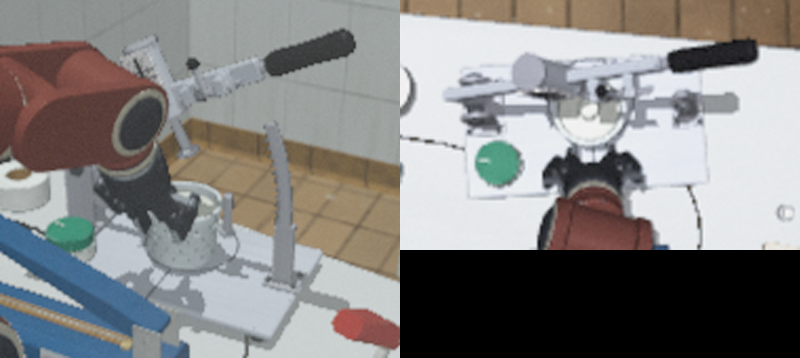

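The mould is moving back upright between the fingertips and nothing is in the way. I'll keep pushing in small steps and watch the force.

```bash
cat > m.py <<'E'
from h import *
C=cloud('top',bot.snapshot('top')[1])
m=(abs(C[...,0]-.5)<.09)&(abs(C[...,1]-.018)<.06)&(C[...,2]>.09)&(C[...,2]<.106)
q=C[m];print('mould',len(q),q.min(0).round(4),q.max(0).round(4))
E
python3 m.py
echo '{"rx":[0,0,0],"ry":[0,0,0],"rz":[0,0,0],"tx":[0.056,0.056,0],"ty":[0,0,0],"tz":[0.032,0.032,0],"aperture":[0.5,0.5,0.5]}' | python3 shift.py
python3 m.py
echo '{"rx":[0,0],"ry":[0,0],"rz":[0,0],"tx":[0.0416,0],"ty":[0,0],"tz":[0.024,0],"aperture":[0.5,0.5]}' | python3 shift.py; python3 m.py
```

```text
mould 347 [ 0.4447 -0.0337  0.0901] [0.5406 0.0659 0.1055]
clock: 6.3
eef_pos: [0.4686, 0.0189, 0.0605]
tool_rot: [3.141, -0.501, 0.061]
force: [-0.5, -0.2, 0.3]
grip_width: 0.498
finger_force: 0.6
mould 318 [ 0.4492 -0.0337  0.09  ] [0.5757 0.0693 0.106 ]
clock: 6.6
eef_pos: [0.4715, 0.019, 0.0604]
tool_rot: [3.141, -0.501, 0.061]
force: [-1.6, -0.2, 0.5]
grip_width: 0.5
finger_force: 0.8
mould 318 [ 0.4483 -0.0302  0.09  ] [0.5632 0.0692 0.106 ]
```

```bash
echo '{"rx":[0,0],"ry":[0,0],"rz":[0,0],"tx":[0.0416,0],"ty":[0,0],"tz":[0.024,0],"aperture":[0.5,0.5]}' | python3 shift.py|head -4;echo '{"rx":[0,0],"ry":[0,0],"rz":[0,0],"tx":[0.0416,0],"ty":[0,0],"tz":[0.024,0],"aperture":[0.5,0.5]}' | python3 shift.py|head -4;echo '{"rx":[0,0],"ry":[0,0],"rz":[0,0],"tx":[0.0288,0],"ty":[0,0],"tz":[0.016,0],"aperture":[0.5,0.5]}' | python3 shift.py|head -4
```

```text
clock: 6.9
eef_pos: [0.4746, 0.0192, 0.0605]
tool_rot: [3.141, -0.501, 0.061]
force: [-1.5, -0.1, -0.6]
clock: 7.15
eef_pos: [0.4776, 0.0194, 0.0604]
tool_rot: [3.141, -0.501, 0.061]
force: [-1.9, 0.9, 0.7]
clock: 7.4
eef_pos: [0.4796, 0.0195, 0.0604]
tool_rot: [3.141, -0.501, 0.061]
force: [-2.8, -0.3, 0.1]
```

In the tool's units: 0.0018 m is 0.0288, 0.001 m is 0.016.

```bash
echo '{"rx":[0,0],"ry":[0,0],"rz":[0,0],"tx":[0.0288,0],"ty":[0,0],"tz":[0.016,0],"aperture":[0.5,0.5]}' | python3 shift.py|sed -n '2p;4p';echo '{"rx":[0,0],"ry":[0,0],"rz":[0,0],"tx":[0.0288,0],"ty":[0,0],"tz":[0.016,0],"aperture":[0.5,0.5]}' | python3 shift.py|sed -n '2p;4p';python3 -c "
from h import *
snap('scene','s3')
snap('top','t3')
a=cv2.imread('pics/s3.png')[140:260,280:380]; b=cv2.imread('pics/t3.png')[160:240,270:370]
a=cv2.resize(a,(480,576),interpolation=cv2.INTER_CUBIC); b=cv2.resize(b,(320,256),interpolation=cv2.INTER_CUBIC)
o=np.zeros((576,800,3),np.uint8);o[:,:480]=a;o[:256,480:]=b;cv2.imwrite('pics/c3.png',o)
"
```

```text
eef_pos: [0.4817, 0.0196, 0.0604]
force: [-2.0, -0.3, 0.1]
eef_pos: [0.4828, 0.0196, 0.0598]
force: [-9.9, -1.8, 5.0]
```

View pics/c3.png

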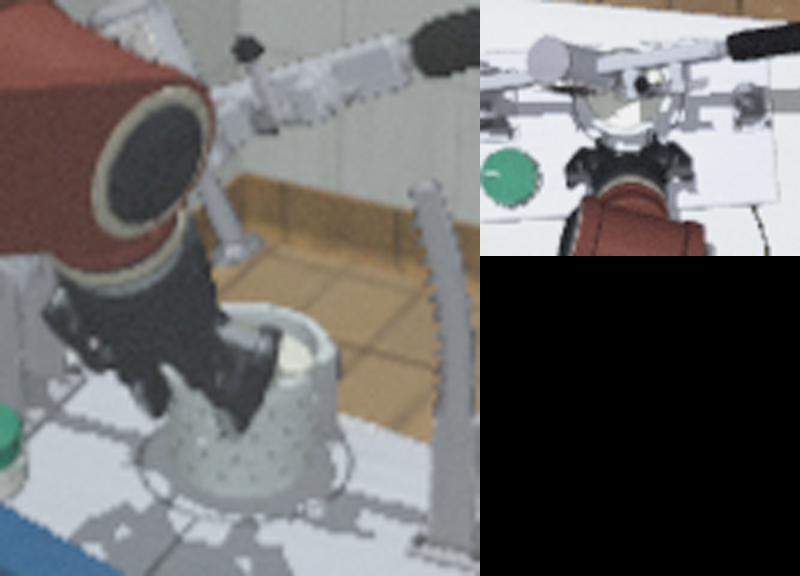

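Force jumped from 2 to 10 N, so the mould has met the posts. I'll back off and measure.

In the tool's units: -0.0132 m is -0.2112, -0.0088 m is -0.1408.

```bash
echo '{"rx":[0,0,0,0,0,0],"ry":[0,0,0,0,0,0],"rz":[0,0,0,0,0,0],"tx":[-0.0704,-0.1408,-0.2112,-0.2112,-0.2112,0],"ty":[0,0,0,0,0,0],"tz":[-0.0384,-0.0768,-0.1152,-0.1152,-0.1152,0],"aperture":[0.5,0.5,0.5,0.5,0.5,0.5]}' | python3 shift.py
python3 -c "
from h import *
print(bot.read_state()['joint_positions'])
go((.36,.0,.25),.06,.3)
p,d=snap('top','t4'); C=cloud('top',d);snap('scene','s4')
m=(abs(C[...,0]-.5)<.09)&(abs(C[...,1]-.018)<.07)&(C[...,2]>.085)&(C[...,2]<.112)
q=C[m].astype(np.float32);print(len(q),q.min(0),q.max(0),cv2.minEnclosingCircle(q[:,:2]))
for r in range(188,206):
  k=[(u,round(float(C[r,u,1]),3)) for u in range(290,345) if m[r,u]]
  if k: print(r,round(float(C[r,k[0][0],0]),3),k[0],k[-1])
b=cv2.imread('pics/t4.png')[160:230,270:370];a=cv2.imread('pics/s4.png')[180:270,270:390]
o=np.vstack([cv2.resize(b,(500,350),interpolation=2),cv2.resize(a,(500,375),interpolation=2)])[:600];cv2.imwrite('pics/c4.png',np.hstack([cv2.resize(b,(400,280),interpolation=2),cv2.resize(a,(400,300),interpolation=2)[:280]]))
"
```

```text
clock: 8.75
eef_pos: [0.424, 0.0159, 0.0609]
tool_rot: [3.14, -0.504, 0.061]
force: [-1.2, 0.2, -0.1]
grip_width: 0.497
finger_force: 0.0
[-0.24550458 -0.85571195  2.58076065  0.17966398  0.93950555  1.194171  ]
now [0.424  0.0159 0.0609] rot [ 0.001 -0.204  0.   ] trans [-0.006   0.012  -0.1998] F [-1.2  0.2 -0.1] t 8.75Traceback (most recent call last):
  File "<string>", line 7, in <module>
    q=C[m].astype(np.float32);print(len(q),q.min(0),q.max(0),cv2.minEnclosingCircle(q[:,:2]))
                                                             ~~~~~~~~~~~~~~~~~~~~~~^^^^^^^^^
cv2.error: OpenCV(4.12.0) /io/opencv/modules/imgproc/src/shapedescr.cpp:201: error: (-215:Assertion failed) count >= 0 && (depth == CV_32F || depth == CV_32S) in function 'minEnclosingCircle'
```

```bash
echo '{"rx":[0,0,0,0,0,0],"ry":[-0.5,-0.5,0,0,0,0],"rz":[0,0,0,0,0,0],"tx":[0.128,0.16,0.16,0.16,0.16,0],"ty":[0,0,0,0,0,0],"tz":[-0.32,-0.48,-0.64,-0.64,-0.64,0],"aperture":[0.5,0.5,0.5,0.5,0.5,0.5]}' | python3 shift.py
python3 -c "
from h import *
print(bot.read_state()['joint_positions'])
p,d=snap('top','t4'); C=cloud('top',d);snap('scene','s4')
m=(abs(C[...,0]-.5)<.09)&(abs(C[...,1]-.018)<.07)&(C[...,2]>.085)&(C[...,2]<.112)
q=C[m];print(len(q),q.min(0),q.max(0))
for r in range(185,208):
  k=[(u,round(float(C[r,u,1]),3)) for u in range(290,345) if m[r,u]]
  if k: print(r,round(float(C[r,k[0][0],0]),3),k[0],k[-1])
b=cv2.imread('pics/t4.png')[160:230,270:370];a=cv2.imread('pics/s4.png')[180:270,270:390]
cv2.imwrite('pics/c4.png',np.hstack([cv2.resize(b,(400,280),interpolation=2),cv2.resize(a,(400,300),interpolation=2)[:280]]))
"
```

```text
clock: 9.6
eef_pos: [0.4141, 0.0152, 0.2418]
tool_rot: [3.139, -0.309, 0.062]
force: [-0.2, 0.2, -0.6]
grip_width: 0.497
finger_force: 0.0
[-0.20141893 -0.79659781  2.21534488  0.07756713  1.42362035  1.30839573]
340 [ 0.46907658 -0.03012249  0.08514584] [0.57682045 0.06909118 0.11113333]
185 0.532 (323, -0.009) (328, -0.027)
186 0.528 (327, -0.023) (327, -0.023)
189 0.518 (303, 0.063) (311, 0.034)
190 0.513 (302, 0.066) (329, -0.03)
191 0.509 (301, 0.069) (329, -0.03)
192 0.505 (301, 0.069) (329, -0.03)
193 0.502 (302, 0.066) (328, -0.026)
194 0.498 (302, 0.066) (328, -0.026)
195 0.495 (303, 0.062) (327, -0.023)
196 0.492 (303, 0.062) (327, -0.023)
197 0.488 (304, 0.059) (326, -0.019)
198 0.484 (305, 0.055) (325, -0.016)
199 0.48 (306, 0.051) (324, -0.012)
200 0.477 (308, 0.044) (322, -0.005)
201 0.473 (310, 0.037) (321, -0.002)
202 0.47 (313, 0.027) (317, 0.013)
```

View pics/c4.png

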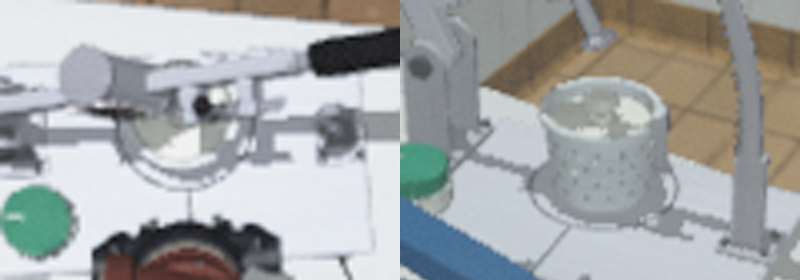

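The mould is centred about 2 mm from the estimated home and upright. Next I'll take the shut fingers above the grip.

```bash
cat >> h.py <<'E'
def tip(q,a=.39,h=.0675,off=0):
    th=.45-q; s=.16-(a*np.cos(th)-h*np.sin(th)); z=.121+a*np.sin(th)+h*np.cos(th)
    return np.array([.523-s*.06,.018+s*.998,z+off])
def qz(z,a=.39,h=.0675):
    from scipy.optimize import brentq
    return brentq(lambda q:tip(q,a,h)[2]-z,-.1,.8)
E
echo '{"rx":[0,0,0,0,0,0],"ry":[-0.775,-0.775,0,0,0,0],"rz":[0,0,0,0,0,0],"tx":[0,0,0,0,0,0],"ty":[0,0,0.8,0.8,0.8,0],"tz":[-0.32,-0.8,-0.48,-0.48,-0.48,0],"aperture":[0,0,0,0,0,0]}' | python3 shift.py
python3 -c "
from h import *
go(tip(0,off=.04),.06,0)
for q in (0,.1,.2,.3,.35,.4,.45,.5): print(q,tip(q).round(4))
"
```

```text
clock: 10.45
eef_pos: [0.4089, -0.1376, 0.3954]
tool_rot: [3.141, 0.009, 0.056]
force: [-0.4, 0.3, -0.8]
grip_width: -0.002
finger_force: 0.0
now [ 0.4089 -0.1376  0.3954] rot [ 0.001  0.009 -0.004] trans [0.1233 0.0133 0.004 ] F [-0.4  0.3 -0.8] t 10.45
0 [ 0.5327 -0.1435  0.3514]
0.1 [ 0.534  -0.1648  0.3181]
0.2 [ 0.5351 -0.1828  0.2829]
0.3 [ 0.5359 -0.1971  0.246 ]
0.35 [ 0.5363 -0.2029  0.2271]
0.4 [ 0.5366 -0.2077  0.2079]
0.45 [ 0.5368 -0.2115  0.1885]
0.5 [ 0.537  -0.2144  0.1689]
```

In the tool's units: 0.041 m is 0.656, 0.015 m is 0.24.

```bash
echo '{"rx":[0,0,0,0,0,0],"ry":[0,0,0,0,0,0],"rz":[0,0,0,0,0,0],"tx":[0.656,0.656,0.656,0,0,0],"ty":[0.072,0.072,0.072,0,0,0],"tz":[0,0,0,0.24,0.24,0],"aperture":[0,0,0,0,0,0]}' | python3 shift.py
python3 -c "
from h import *
go(tip(0))
snap('wrist','w5')"
```

```text
clock: 11.2
eef_pos: [0.53, -0.1402, 0.3615]
tool_rot: [-3.14, 0.013, 0.061]
force: [0.2, -0.3, 0.7]
grip_width: 0.001
finger_force: 0.0
now [ 0.53   -0.1402  0.3615] rot [0. 0. 0.] trans [0.0026 0.0035 0.0101] F [ 0.2 -0.3  0.7] t 11.2
```

View pics/w5.png

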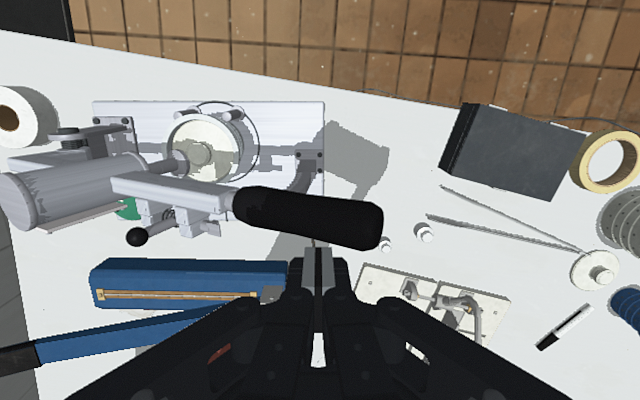

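```bash
python3 - <<'E'
from h import *
c=bot.camera_params('wrist');T=np.array(c['tool_from_camera']);Ti=np.linalg.inv(T)
for z in(0,.01,.02,.03):
    X=Ti@[0,0,z,1];print(z,X[0]/X[2]*c['fx']+c['cx'],X[1]/X[2]*c['fy']+c['cy'])
d=np.load('pics/w5.npy')
for u in (260,290,318,350,370):
  for v in range(185,262,8):
    z=d[v,u];P=T@[(u-c['cx'])/c['fx']*z,(v-c['cy'])/c['fy']*z,z,1]
    if abs(P[2])<.06: print(u,v,P[:3].round(4))
print(T.round(3))
E
```

```text
0 316.6247769123169 238.15829794370688
0.01 316.6808517194214 231.25093730906715
0.02 316.731771730254 224.97855053678444
0.03 316.77821650812774 219.2574282193861
260 185 [ 0.0175 -0.0422  0.0544]
260 193 [ 0.0158 -0.0397  0.0398]
260 201 [ 0.012  -0.0389  0.0337]
260 209 [ 0.0073 -0.0386  0.0304]
260 217 [ 0.0012 -0.039   0.031 ]
260 225 [-0.0058 -0.0399  0.0335]
290 193 [ 0.0172 -0.0183  0.0353]
290 201 [ 0.0144 -0.0177  0.0266]
290 209 [ 0.0099 -0.0175  0.0235]
290 217 [ 0.0054 -0.0174  0.0205]
290 225 [-0.0009 -0.0177  0.022 ]
318 201 [0.0163 0.0008 0.0208]
318 209 [0.0131 0.0008 0.0146]
318 217 [0.0088 0.0008 0.0119]
318 225 [0.0039 0.0008 0.0108]
318 233 [-0.0018  0.0008  0.0113]
318 249 [ 0.0108  0.0008 -0.0348]
318 257 [ 0.0109  0.0008 -0.0427]
350 201 [0.018  0.0208 0.0158]
350 209 [0.0154 0.0202 0.0085]
350 217 [0.0118 0.0199 0.0045]
350 225 [0.0078 0.0198 0.0016]
350 233 [0.0031 0.0198 0.0005]
350 241 [-0.0026  0.0201  0.0015]
370 201 [0.0172 0.0337 0.0182]
370 209 [0.0162 0.0319 0.0064]
370 217 [0.0122 0.0316 0.0033]
370 225 [ 0.0088  0.0312 -0.0008]
370 233 [ 0.0042  0.0313 -0.0017]
370 241 [-0.0014  0.0317 -0.0008]
[[ 0.001 -0.949 -0.316  0.081]
 [ 1.     0.001  0.     0.001]
 [-0.    -0.316  0.949 -0.171]
 [ 0.     0.     0.     1.   ]]
```

The tool axis meets the grip, about 4 mm off its centre line and 11 mm above the surface. I'll push down along the arc.

Units first: shifts go in shares of 62.5 mm and turns go in units of 0.2 rad. So 0.0088 m is 0.1408, 0.0083 m is 0.1328, 0.013 rad is 0.065.

```bash
echo '{"rx":[0,0,0,0,0,0,0,0,0,0,0],"ry":[0.065,0,0,0,0,0,0,0,0,0,0],"rz":[0,0,0,0,0,0,0,0,0,0,0],"tx":[0.064,0,0,0,0,0,0,0,0,0,0],"ty":[0.056,0.064,0.0848,0.0848,0.0848,0.0848,0.072,0.072,0.072,0.072,0],"tz":[0.128,0.096,0.1328,0.1328,0.1328,0.1328,0.1408,0.1408,0.1408,0.1408,0],"aperture":[0,0,0,0,0,0,0,0,0,0,0]}' | python3 shift.py
python3 - <<'E'
from h import *
go(tip(.25)); print(qz(bot.read_state()['eef_pos'][2]))
snap('scene','s6')
a=cv2.imread('pics/s6.png')[130:270,270:440]
cv2.imwrite('pics/c6.png',cv2.resize(a,None,fx=4.2,fy=4.2,interpolation=2))
E
```

```text
clock: 12.62
eef_pos: [0.5382, -0.1871, 0.2801]
tool_rot: [-3.14, -0.002, 0.06]
force: [0.1, 1.0, 1.4]
grip_width: -0.0
finger_force: 0.7
now [ 0.5382 -0.1871  0.2801] rot [0. 0. 0.] trans [-0.0029  0.0031  0.0155] F [0.1 1.  1.4] t 12.625
0.20771412926816943
```

View pics/c6.png

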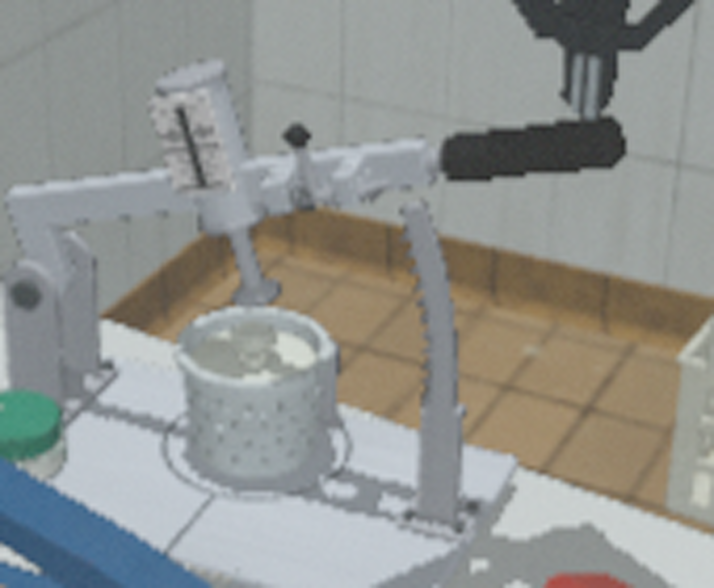

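The arm is at about 0.2 rad with the spring unloaded. The foot is at (257,298) and the knob below it at (258,350).

```bash
python3 - <<'E'
from h import *
D=cloud('scene',np.load('pics/s6.npy'))
for x,y in((257,292),(265,290),(250,296),(257,345),(257,352),(262,360),(250,356)):
    u,v=round(270+x/4.2),round(130+y/4.2);print(x,y,D[v,u].round(4))
c=bot.camera_params('scene');o=-np.array(c['R']).T@np.array(c['t'])
for x,y in((257,300),(258,343)):
    P=onz('scene',270+x/4.2,130+y/4.2,.1);d=P-o;print((o+d*(.523-o[0])/d[0]).round(4))
z=P
for w in(0,.0025,.005): pass
E
```

```text
257 292 [0.5113 0.0122 0.1468]
265 290 [0.5166 0.0089 0.1482]
250 296 [0.5077 0.0133 0.1483]
257 345 [0.5116 0.0124 0.1086]
257 352 [0.5144 0.014  0.1002]
262 360 [0.5174 0.0125 0.0925]
250 356 [0.5107 0.0151 0.0986]
[0.523  0.018  0.1351]
[0.523  0.0173 0.1023]
```

In the tool's units: -0.002 m is -0.032, 0.175 rad is 0.875.

```bash
echo '{"rx":[0,0,0,0,0,0,0,0,0,0],"ry":[0,0,0,0,0,0,0,0,0,0],"rz":[0.875,0.875,0.875,0.875,0.875,0.875,0.875,0.875,0.85,0],"tx":[-0.032,0,0,0,0,0,0,0,0,0],"ty":[0,0,0,0,0,0,0,0,0,0],"tz":[0,0,0,0,0,0,0,0,0,0],"aperture":[0,0,0,0,0,0,0,0,0,0]}' | python3 shift.py
python3 - <<'E'
from h import *
print(bot.read_state()['joint_positions'].round(2))
go(tip(.30)+[.001,0,0])
for q in (.3,.35,.4,.45,.5,.55,.6): print(q,tip(q).round(4))
E
```

```text
clock: 13.92
eef_pos: [0.537, -0.1872, 0.2822]
tool_rot: [-3.136, -0.001, -1.507]
force: [0.9, -0.4, 1.9]
grip_width: 0.001
finger_force: 0.9
[-0.47 -0.12  1.65  0.    1.6   2.61]
now [ 0.537  -0.1872  0.2822] rot [0. 0. 0.] trans [0.0099 0.0009 0.0362] F [ 0.9 -0.4  1.9] t 13.925
0.3 [ 0.5359 -0.1971  0.246 ]
0.35 [ 0.5363 -0.2029  0.2271]
0.4 [ 0.5366 -0.2077  0.2079]
0.45 [ 0.5368 -0.2115  0.1885]
0.5 [ 0.537  -0.2144  0.1689]
0.55 [ 0.5371 -0.2163  0.1492]
0.6 [ 0.5371 -0.2172  0.1295]
```

In the tool's units: 0.0095 m is 0.152, 0.009 m is 0.144.

```bash
echo '{"rx":[0,0,0,0,0,0,0,0,0,0,0],"ry":[0,0,0,0,0,0,0,0,0,0,0],"rz":[0,0,0,0,0,0,0,0,0,0,0],"tx":[0.04,0.04,0.04,0.04,0.0432,0.0432,0.0432,0.0432,0.0304,0.0304,0],"ty":[0,0,0,0,0,0,0,0,0,0,0],"tz":[0.144,0.144,0.144,0.144,0.152,0.152,0.152,0.152,0.1552,0.1552,0],"aperture":[0,0,0,0,0,0,0,0,0,0,0]}' | python3 shift.py
python3 - <<'E'
from h import *
go(tip(.50)); print(qz(bot.read_state()['eef_pos'][2]))
snap('scene','s7')
b=cv2.imread('pics/s6.png')[140:190,295:345];a=cv2.imread('pics/s7.png')[140:240,295:415]
A=cv2.resize(a,(480,400),interpolation=2);B=cv2.resize(b,(320,320),interpolation=2);o=np.zeros((400,800,3),np.uint8);o[:,:480]=A;o[:320,480:]=B
cv2.imwrite('pics/c7.png',o)
E
```

```text
clock: 15.3
eef_pos: [0.5388, -0.2135, 0.1891]
tool_rot: [-3.136, -0.003, -1.51]
force: [-0.6, -2.6, 6.0]
grip_width: 0.004
finger_force: 2.9
now [ 0.5388 -0.2135  0.1891] rot [0. 0. 0.] trans [0.0007 0.002  0.0202] F [-0.6 -2.6  6. ] t 15.3
0.4484892239660953
```

View pics/c7.png

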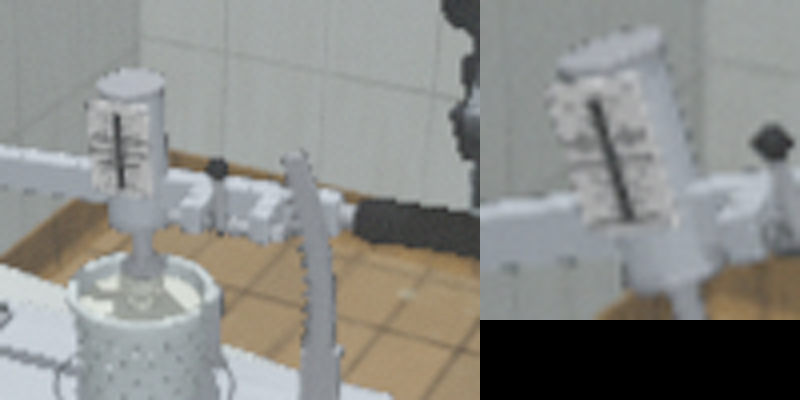

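```bash
python3 - <<'E'
from h import *
for f,r,c in(('s6',(153,178),(304,324)),('s7',(163,192),(314,336))):
    g=cv2.cvtColor(cv2.imread(f'pics/{f}.png'),cv2.COLOR_BGR2GRAY)[r[0]:r[1],c[0]:c[1]]
    print(f)
    for i,row in enumerate(g): print(r[0]+i,' '.join('%3d'%x for x in row))
E
```

```text
s6
153 146 140 165 168 154 153 169 178 181 187 177 172 171 155 158 177 163 164 163 157
154 144 157 163 171 168 169 169 165 156 152 168 169 168 161 165 178 167 162 165 159
155 145 142 143 165 168 168 168 149 117 119 147 149 153 167 169 172 166 165 163 162
156 146 132 153 166 147 151 163 130  77  79 149 154 158 166 169 169 181 171 168 163
157 145 145 170 170 155 156 166 156  99  60 130 153 167 168 168 170 181 171 167 164
158 144 144 146 163 168 168 158 144 113  72 105 151 166 168 168 170 170 168 167 163
159 144 144 134 160 169 169 161 154 117  74  90 150 156 148 165 169 166 175 169 166
160 144 145 144 163 168 168 150 151 148  97  66 149 147 125 137 141 136 174 171 167
161 144 144 145 138 161 154 123 124 135 110  74 127 124 120 116 126 133 170 168 166
162 142 141 144 134 128 125 117 120 124 118  80  95 141 137 127 150 160 169 168 166
163 143 144 144 144 146 149 136 127 137 138  88  76 143 158 156 163 167 165 178 171
164 143 145 144 145 151 164 160 153 159 155 113  68 102 135 134 130 131 124 163 163
165 143 144 144 143 141 142 133 129 130 126 111  77  93 126 144 144 145 144 159 162
166 1
[... 2973 characters left out ...]
 156 168 114  66 148 160 163 164 173 175 177 161 157 158
185 158 160 160 160 177 176 174 164 159 171 121  70 136 157 160 171 175 175 181 165 157 161
186 160 160 161 158 170 161 173 156 158 161 117  75 123 145 146 169 176 175 182 164 157 160
187 160 160 158 158 159 151 167 165 170 166 141 128 151 161 153 158 162 171 181 166 155 159
188 158 157 158 160 156 157 160 159 163 161 147 157 163 172 166 173 163 160 171 160 154 158
189 135 133 140 152 158 160 160 151 138 146 147 156 160 165 168 171 160 152 164 156 153 156
190 104 106 110 122 132 134 132 121 133 147 153 155 155 159 162 161 157 159 161 159 157 160
191  98  98  99  98  99 100  98  94 130 145 151 156 157 160 163 164 162 162 163 161 154 159
```

Profiles show the broad marks at rows 174.5 and 178 and the pointer at about 180.5, so roughly 16 mm of deflection. I'll go a little further.

```bash
cat > prof.py <<'E'
from h import *
import sys
go(tip(.55)); s=bot.read_state();print('q',qz(s['eef_pos'][2]))
p=np.mean([cv2.cvtColor(bot.snapshot('scene')[0],cv2.COLOR_RGB2GRAY).astype(float) for _ in range(2)],0)
r=(166,196);c=(312,336)
for i,row in enumerate(p[r[0]:r[1],c[0]:c[1]]): print(r[0]+i,' '.join('%3d'%x for x in row))
E
echo '{"rx":[0,0,0,0,0],"ry":[0,0,0,0,0],"rz":[0,0,0,0,0],"tx":[0.0064,0.0064,0.0064,0.0064,0],"ty":[0,0,0,0,0],"tz":[0.112,0.112,0.112,0.112,0],"aperture":[0,0,0,0,0]}' | python3 shift.py
python3 prof.py
```

```text
clock: 15.98
eef_pos: [0.5398, -0.2168, 0.1631]
tool_rot: [-3.134, -0.007, -1.51]
force: [-1.5, -6.6, 10.6]
grip_width: 0.004
finger_force: 4.8
now [ 0.5398 -0.2168  0.1631] rot [0. 0. 0.] trans [-0.0007  0.0028  0.0138] F [-1.5 -6.6 10.6] t 15.975
q 0.5148059567221627
166 151 151 151 150 150 152 151 152 153 152 146 167 180 185 185 186 186 185 186 186 187 187 188 186
167 152 153 152 149 152 149 151 151 151 152 118 135 157 169 176 182 184 184 186 185 184 182 177 167
168 151 152 150 151 152 151 152 141 174 162 133 129 139 145 153 161 164 163 166 165 165 161 155 147
169 151 150 151 149 151 152 149 139 170 169 166 170 189 195 179 153 148 153 152 152 150 153 152 153
170 152 151 151 149 152 152 150 144 157 172 176 180 192 195 184 171 175 191 190 198 182 172 161 156
171 152 150 152 151 151 152 150 146 165 174 176 175 176 175 166 174 181 190 191 196 183 180 168 157
172 151 151 152 149 152 152 151 148 169 175 156 158 161 152 124 142 171 176 177 176 164 171 169 159
173 151 151 153 149 151 153 151 147 170 176 163 163 166 133  83  99 153 162 162 173 170 170 166 158
174 152 151 152 150 151 153 15
[... 1469 characters left out ...]

189 159 160 159 159 160 161 161 158 171 174 163 153 163 154 100  83 154 162 161 172 177 177 167 158
190 163 160 161 158 161 160 159 159 160 165 167 161 173 156 104  87 150 151 148 171 177 177 167 160
191 134 135 139 156 160 160 158 160 156 159 160 161 164 163 162 156 164 167 153 160 174 175 168 157
192  97 106 110 129 133 129 139 147 157 162 152 146 149 160 167 161 166 170 166 174 164 165 164 158
193  94  95  98 100  97  98 104 118 129 135 129 137 146 153 157 152 160 162 169 174 160 161 161 158
194  96  97  98 101  99  93  98  99 105 111 112 136 145 152 155 159 160 162 165 163 161 163 160 155
195  92  95 102 101  98  95  96 106 111 120 119 136 146 151 157 159 161 163 163 164 162 161 157 155
```

In the tool's units: 0.005 m is 0.08, 0.001 m is 0.016.

```bash
echo '{"rx":[0,0,0,0],"ry":[0,0,0,0],"rz":[0,0,0,0],"tx":[0.016,0.016,0,0],"ty":[0,0,0,0],"tz":[0.08,0.08,0.08,0],"aperture":[0,0,0,0]}' | python3 shift.py
python3 prof.py|sed -n '1,2p;12,28p'
```

```text
clock: 16.58
eef_pos: [0.5401, -0.2188, 0.1486]
tool_rot: [-3.134, -0.007, -1.51]
force: [-2.0, -6.8, 12.9]
grip_width: 0.001
finger_force: 5.8
now [ 0.5401 -0.2188  0.1486] rot [0. 0. 0.] trans [-0.0027  0.0028 -0.0006] F [-2.  -6.8 12.9] t 16.575
q 0.5514911139347575
175 152 152 153 150 151 153 151 149 151 170 176 163 164 153 171 116  74 162 176 176 177 172 162 175
176 151 153 152 150 153 151 152 151 152 171 176 176 166 165 152  98  64 146 161 152 159 171 171 178
177 152 151 152 150 151 151 151 150 151 171 176 167 165 174 151  93  62 136 149 156 165 174 176 180
178 152 151 152 150 153 152 151 151 151 160 173 156 161 154 148  99  66 153 166 175 176 176 178 188
179 153 151 151 149 152 152 150 151 150 129 134 126 129 136 149  98  63 163 157 159 174 177 175 185
180 153 151 153 149 152 151 152 150 151 152 123  94 100 110 128  91  65 147 145 160 163 172 177 173
181 156 152 152 149 151 151 152 150 150 171 163 125  95  71  96  80  70 123 123 135 125 152 162 170
182 192 190 170 164 155 153 151 151 127 134 139 138 132 145 136  90  79  92  80  86  87 141 127 160
183 208 208 200 196 191 189 19
[... 169 characters left out ...]

185 174 182 187 190 200 207 208 209 195 180 169 166 166 163 142  89  83 147 138 135 125 136 148 162
186 160 159 163 168 176 181 186 191 187 179 176 176 156 148 141  94  83 150 140 144 136 147 157 163
187 162 162 159 161 160 160 162 165 174 177 175 165 158 164 142  92  82 137 142 161 166 174 177 167
188 159 161 160 161 162 161 160 160 166 175 177 157 171 156 129  84  83 155 154 171 177 175 177 167
189 161 160 161 160 161 162 161 161 167 175 177 170 162 159 131  84  83 139 163 164 173 177 176 165
190 160 161 160 159 160 159 159 161 169 173 177 176 170 163 132  86  85 148 171 156 170 177 175 161
191 161 160 159 160 159 160 161 160 165 164 172 176 156 149 128  82 100 151 152 162 173 176 176 156
```

The pointer now lies just under the upper broad mark (about 32 mm). I'll release gently, then look.

```bash
echo '{"rx":[0,0,0,0,0,0,0,0,0,0],"ry":[0,0,0,0,0,0,0,0,0,0],"rz":[0,0,0,0,0,0,0,0,0,0],"tx":[-0.016,-0.016,0,0,0,0,0,0,0,0],"ty":[0,0,0,0,0,0,0,0,0,0],"tz":[-0.064,-0.064,-0.064,-0.064,-0.16,-0.48,-0.8,-0.8,0,0],"aperture":[0,0,0,0,0,0,0,0,0,0]}' | python3 shift.py
python3 prof.py|sed -n '1,2p;10,28p'
python3 -c "
from h import *
p,d=snap('top','t8');C=cloud('top',d)
a=cv2.imread('pics/t8.png')[160:230,270:370];snap('scene','s8');b=cv2.imread('pics/s8.png')[155:255,290:390]
cv2.imwrite('pics/c8.png',np.hstack([cv2.resize(b,(500,500),interpolation=2),cv2.copyMakeBorder(cv2.resize(a,(300,210),interpolation=2),0,290,0,0,0)]))"
```

```text
clock: 17.92
eef_pos: [0.5379, -0.2134, 0.3008]
tool_rot: [-3.138, 0.0, -1.509]
force: [-0.2, 0.8, -0.8]
grip_width: -0.001
finger_force: 0.0
now [ 0.5379 -0.2134  0.3008] rot [0. 0. 0.] trans [0.0029 0.0015 0.1516] F [-0.2  0.8 -0.8] t 17.925
q 0.14978029356161585
173 144 142 143 142 145 145 142 143 163 168 167 148 148 153 121 121 149 165 169 168 155 153 170 151
174 142 143 144 141 143 143 142 141 161 168 167 154 155 159 102  59 112 160 157 164 163 158 165 149
175 144 145 145 142 143 145 142 142 162 167 168 157 143 162 108  59 119 160 148 150 154 163 171 149
176 143 143 145 140 144 144 143 141 162 167 157 145 148 164 106  60 129 142 154 158 157 165 172 149
177 145 143 144 140 144 141 143 142 140 149 156 157 154 153  98  60 126 149 162 168 168 167 172 154
178 145 144 143 141 144 145 143 142 134 117 126 132 118 136  90  59 128 151 144 142 163 168 172 154
179 142 143 143 141 143 145 143 142 154 147 145 144 127 137  91  60 113 127 128 146 164 168 171 156
180 145 143 143 141 144 144 145 141 161 148 130 129 118 135  95  62 119 130 127 128 131 130 164 155
181 181 161 156 144 144 145 144 14
[... 365 characters left out ...]

185 152 153 158 165 173 175 183 190 175 166 167 167 148 142  93  61 128 141 153 135 152 150 158 152
186 152 152 153 153 151 153 155 164 168 166 166 156 150 157 103  61 115 137 141 148 164 168 170 156
187 152 152 152 153 153 151 154 154 163 167 167 147 150 154  98  61 118 152 158 166 167 168 173 155
188 152 151 152 151 152 153 152 153 163 167 167 147 140 154  99  60 113 147 142 151 164 167 173 156
189 151 152 153 152 152 153 153 152 164 167 157 155 158 154  99  61 118 138 147 155 166 168 173 155
190 150 150 151 151 151 152 152 153 164 162 146 162 147 153 103  62 127 141 152 164 168 168 173 154
191 145 152 153 151 152 150 152 152 155 148 151 173 157 165 113  76 117 137 142 162 167 168 173 154
```

View pics/c8.png

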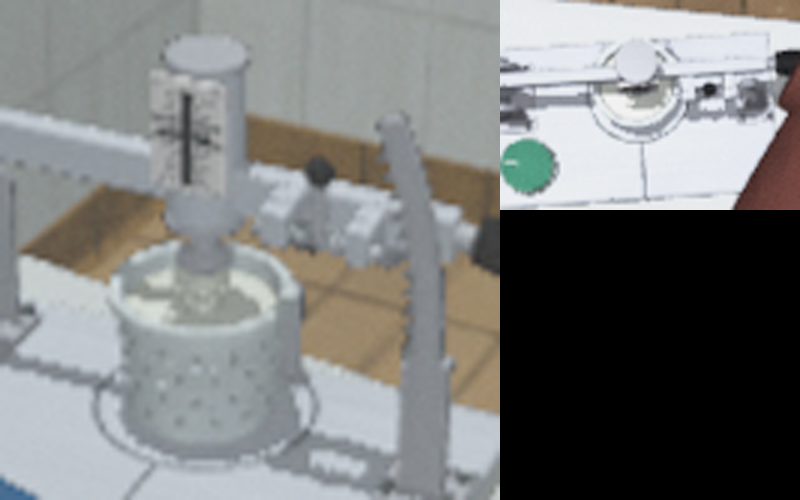

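The arm is held by its catch with the mould centred in its ring. The pointer appears just above the lower broad mark, which is about 29 mm after a 2 mm parallax correction taken from the zero picture. The robot is clear, so I'm handing in.

```bash
python3 -c "
from bench import bot
print(bot.job_done())"
```

```text
the job is handed in; nothing more can be done
None
```

The job is handed in, verdict not shown: the mould is upright and home against the posts, and the catch holds the press arm down with the pointer at about 29 mm, between the broad marks (read from the camera, ±2–3 mm).

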